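Gauge the gap of an album press with spacer blades

TASK

Feel for the gap under the locked platen of the green album press: first bring the thick brass blade up to the gap, lying flat on the press bed, and try gently to slide it straight in under the middle of the platen. If it goes in, push it fully home until its raised shoulder meets the platen; if it will not enter, do not force it: lay it flat back on the blue mat and slide the thin silver blade fully home in its place. Finish with the thickest blade that fits left in the gap, the other one lying flat on the mat, and the platen and the ink bottle, brush pot and stone seal undisturbed.

Things in the scene. Friction and masses are not known exactly. Their poses are not given: they have to be found in the camera images.
- press: Fixed green press. Origin on the table under the platen's front edge, mid-width; +x into the gap (away from the robot, turned up to 0.25 rad), z up. Base plate 350 x 200 x 15 mm, from 190 mm before the edge (open apron for a blade to lie and slide on) to 160 mm behind it. Columns 80 mm behind the edge, 85 mm to either side, carry a crossbeam 160 to 185 mm up; screw and black handwheel over it, to 250 mm.
- mouth (a point): Point on the top of the press's base plate (15 mm above the table), mid-width, right under the front edge of the platen. Axes as the press: +x goes straight into the gap.
- platen: Steel platen of the press, 160 x 160 mm, 30 mm thick, locked level at an unknown height: it leaves a gap of 7.5 to 14 mm over the base plate. It is not meant to move. Origin at the middle of the lower front edge.
- mat: Fixed blue felt mat, 240 (its x) x 220 (its y) mm, 4 mm thick. Origin at the centre of its underside. The two blades lie on it side by side, 100 mm apart, either one on either side, noses to the mat's +x, within 0.12 rad of its x axis.
- thick: Loose golden brass blade, 190 long, 40 wide, 10 mm thick, 0.17 to 0.32 kg. Origin mid-length at its underside; +x to the nose, 95 mm ahead (top edge rounded 3 mm). A raised shoulder 60 mm behind the nose, 20 mm high, meets the platen when home. Dark wood grip block 60 x 22 x 42 mm tall on the tail, centred 65 mm behind the origin. Slides in where the gap exceeds its thickness by a few tenths of a mm.
- thin: Loose silver-white aluminium gauge blade, 6 mm thick, 0.12 to 0.23 kg, with an orange grip block; otherwise as the thick blade (same length, width, shoulder, grip block, origin and axes). It always fits.
- thick_nose (a point): Thick blade: middle of the lower edge of its nose (axes as the blade).
- thin_nose (a point): Thin blade: middle of the lower edge of its nose (axes as the blade).
- thick_grip (a point): Thick blade: the point inside its grip block to take it by, 34 mm above its underside and 65 mm behind its middle; the block's top is 18 mm higher. Close the fingers across the blade (22 mm).
- thin_grip (a point): Thin blade: the point inside its grip block to take it by, 30 mm above its underside and 65 mm behind its middle; the block's top is 18 mm higher. Close the fingers across the blade (22 mm).
- ink: Bystander: ink bottle with red cap, 60 mm across, 110 mm tall. Origin at the centre of its foot.
- brushpot: Bystander: square wooden pot of brushes, 80 x 80 mm, 235 mm tall with the brushes. Origin at the centre of its foot.
- seal: Bystander: reddish stone seal, 40 x 40 mm, 91 mm tall. Origin at the centre of its foot.
There are look-alikes about, which are no part of the job. Of the things shaped like the thin, the silver one is meant. There is more than one size of the thick; the one meant has the size given above.

How it is judged (in metres and radians):
On the way, in this order (a step that is already met when the one before it is completed fails the run):
1. the thick blade has been tried at the gap (x of thick_nose in the frame of mouth above -0.008 m and z of thick_nose in the frame of mouth below 0.008 m and y of thick_nose in the frame of mouth between -0.06 and 0.06 m and (contact force between thick and platen above 1.5 N or x of thick_nose in the frame of mouth above 0.008 m)).
2. the thickest blade that fits is fully home under the platen (((x of thick_nose in the frame of mouth above 0.055 m and y of thick_nose in the frame of mouth between -0.045 and 0.045 m and z of thick_nose in the frame of mouth below 0.006 m and angle between the x axis of thick and the x axis of mouth, either way round below 0.12 rad and angle between thick's own z axis and vertical below 0.06 rad) or (x of thin_nose in the frame of mouth above 0.055 m and y of thin_nose in the frame of mouth between -0.045 and 0.045 m and z of thin_nose in the frame of mouth below 0.006 m and angle between the x axis of thin and the x axis of mouth, either way round below 0.12 rad and angle between thin's own z axis and vertical below 0.06 rad and z of platen in the frame of mouth below 0.0113 m))), for 0.2 s.
At the end, for the whole second after the job is handed in: Thick blade home (nose 55+ of 60 mm under the platen, within 45 mm of its middle and 0.12 rad of straight, flat) and thin one flat on the mat (its middle within 80 mm along, 100 mm across of the centre); or, if the gap is under 11.3 mm, the other way round. Both at rest (((x of thick_nose in the frame of mouth above 0.055 m and y of thick_nose in the frame of mouth between -0.045 and 0.045 m and z of thick_nose in the frame of mouth below 0.006 m and angle between the x axis of thick and the x axis of mouth, either way round below 0.12 rad and angle between each of thick, thin's own z axis and vertical below 0.06 rad and x of thin in the frame of mat between -0.08 and 0.08 m and y of thin in the frame of mat between -0.1 and 0.1 m and z of thin in the frame of mat below 0.009 m) or (x of thin_nose in the frame of mouth above 0.055 m and y of thin_nose in the frame of mouth between -0.045 and 0.045 m and z of thin_nose in the frame of mouth below 0.006 m and angle between the x axis of thin and the x axis of mouth, either way round below 0.12 rad and angle between each of thin, thick's own z axis and vertical below 0.06 rad and z of platen in the frame of mouth below 0.0113 m and x of thick in the frame of mat between -0.08 and 0.08 m and y of thick in the frame of mat between -0.1 and 0.1 m and z of thick in the frame of mat below 0.009 m)) and linear speed of each of thick, thin below 0.02 m/s); the robot touches nothing.
It fails at once if the platen is forced: shifted by more than 2 mm (distance of platen from where it was at the start of the episode above 0.002 m).
It fails at once if a blade is rammed against the platen with more than 40 N (contact force between any of thick, thin and platen above 40 N).
It fails at once if the ink bottle is shifted by more than 30 mm or tipped (distance of ink from where it was at the start of the episode above 0.03 m or angle between ink's own z axis and vertical above 0.3 rad).
It fails at once if the brush pot is shifted by more than 30 mm or tipped (distance of brushpot from where it was at the start of the episode above 0.03 m or angle between brushpot's own z axis and vertical above 0.3 rad).
It fails at once if the stone seal is shifted by more than 30 mm or tipped (distance of seal from where it was at the start of the episode above 0.03 m or angle between seal's own z axis and vertical above 0.3 rad).
It also fails if it takes over 72 s, if anything falls off the work surface, if the arm or the gripper's body presses on something with over 40 N, if the wrist force passes 120 N, or if a joint passes its speed limit or range.

ROBOT

A 6-joint arm with a two-finger parallel gripper is mounted at the origin on the work surface. World frame = base frame: x ahead of the robot, y to its left, z up, the work surface at z = 0. Lengths are in m, angles in degrees, forces in N, time in s.
With the tool pointing down it reaches from about 0.3 to 0.75 m from the base axis. Payload 8.5 kg.
Tool frame: the origin (TCP) lies at the very end of the fingers, on their centre line; the grasp point (between the pads) lies 19 mm behind it (env.pinch_z is the distance from the TCP to the grasp point, in m); z points along the fingers, y is the line along which they close (so a half turn about z gives the same grasp; the last joint's range is limited). The gripper opens to 85 mm and grips with 20 to 120 N. Pads are 22 mm wide; open, the fingers measure 114 mm over their backs; the gripper's body (76 mm by 85 mm) begins 54 mm behind the grasp point. The pads swing forward as they close: fully open they stand 13 mm farther back than shut.
Start: joints at [55.903, 21.807, 74.336, -0, 83.858, -12.336], TCP at [0.204, 0.511, 0.231] pointing down, gripper open.
Joint ranges: [-178.18, 178.18], [-50.72, 133.34], [12.68, 142.11], [-81.47, 261.47], [9.98, 163.14], [-165.26, 165.26]. Speed limits (degrees/s): [136.94, 136.94, 180, 180, 180, 180].

INTERFACE

Orientations are given as a 3x3 rotation matrix whose columns are the frame's x, y, z axes.
In Python, from rig import env, viewer gives the robot as it stands.
- The arm moves only by the tool drive_tool, never from a script. Its argument "series" is a list of rows, each a list of 3 entries, a list of its own where there are three numbers: the shift along the tool's x, y, z in m, then the turn about the tool's z in degrees, then the finger opening in m, from 0 to 0.0854. A call has 1 to 20 rows; each row is the pose to reach, as a shift and turn from the pose commanded when the call began, along the tool's axes at that moment; what a row does not reach only later rows make up. A row lasts 1/10 s, in which the tool goes at most 50 mm and 8.59 degrees, less where a joint would pass 70% of its speed; a pose out of reach is approached as far as the arm can. A call with a gripper value outside its range is refused whole. The fingers move at their own pace and stop on an object; "newtons" is the grip in N (left out, the last holds). Time passes only in rows, so rows that repeat a pose let the fingers close. It gives the time, the measured TCP pose, the force, the opening and the grip force at its end, in the units of the state.
- env.observe(): the state, without advancing time (a new reading comes with each control period).
- viewer.get_image(name): name is "side" or "top" or "wrist"; returns a dict with "img" (420x560x3 uint8, red, green, blue), "depth" (420x560 float32, m along the optical axis (not along the pixel's ray), 0 where there is no reading), "camera_matrix" (3x3 intrinsics, pixels), "rvec" (rotation vector, rad) and "tvec" (3), from world to camera coordinates, as OpenCV has them. Camera axes: x right, y down, z forward; pixel columns grow to the right and rows downward; lengths in m; the calibration is good to about 2 mm. A picture is of the moment at which its call begins.
- env.close_job(): hands the job in; it is judged then, once.
The state is a dict: "time_s": time; "q": joint angles; "qvel": joint speeds; "joint_efforts": joint torques, N m; "position": TCP position; "tool_rot": TCP orientation; "ft_force": force on the tool from outside, world axes, zero at the start; "wrist_torque": the same for the moment, N m; "grip_width": finger opening in m; "gripper_force": force on a finger pad.
Only numpy, scipy, OpenCV 4.12 (cv2) and the standard library are available. Lean on these libraries where they do the work, as an engineer would, in place of code of your own. Each camera call takes 0.05 s, during which the arm holds its last target. There are 200 camera calls.

## Working session

There is one attempt and no reset: what is moved stays moved. The work goes in short steps, Python scripts to look and compute and a tool call to move; the robot and the scene stay as the last step left them, time stands still between calls to the robot, and variables do not carry over. Pictures are saved under pics/ and viewed, at most 10 in all, crops included, and the job is handed in when it is done.

Besides the shell and the picture viewer there is one more tool, called after "Request:" as a command line: name --argument value ..., lists and objects as JSON in quotes. drive_tool: Moves the arm, as the interface text tells. Its arguments: {"type":"object","properties":{"series":{"type":"array"},"newtons":{"type":"number"}},"required":["series"]}

```bash
mkdir -p pics; cat > h.py <<'E'
import numpy as np, cv2
from rig import env, viewer
def cap(n):
    d=viewer.get_image(n); R=cv2.Rodrigues(np.array(d['rvec'],float))[0]; t=np.array(d['tvec'],float).ravel()
    d['R']=R; d['t']=t; return d
def ray(d,u,v,z):
    K=d['camera_matrix']; r=d['R'].T@np.linalg.inv(K)@np.array([u,v,1.]); o=-d['R'].T@d['t']
    return o+r*(z-o[2])/r[2]
def cloud(d):
    h,w=d['depth'].shape; u,v=np.meshgrid(np.arange(w),np.arange(h)); Z=d['depth']
    K=d['camera_matrix']; P=np.stack([(u-K[0,2])/K[0,0]*Z,(v-K[1,2])/K[1,1]*Z,Z],-1)
    return (P-d['t'])@d['R']
def save(img,n): cv2.imwrite('pics/'+n,img[...,::-1])
E
python3 - <<'E'
from h import *
import pickle
D={n:cap(n) for n in('top','side')}
pickle.dump(D,open('d0.pkl','wb'))
for n in D: save(D[n]['img'],n+'0.png'); print(n,-D[n]['R'].T@D[n]['t'],D[n]['camera_matrix'][0,0])
s=env.observe(); print(s['time_s'],s['position'],s['tool_rot'],s['grip_width'])
E
```

```text
top [0.21647129 0.01162442 1.41377574] 520.5609243158149
side [ 0.01017115 -0.7510387   1.16609276] 470.8701921831542
0.1 [0.2037518  0.51058477 0.23075784] [[-9.28744867e-01  3.70718741e-01 -7.66125816e-04]
 [ 3.70719411e-01  9.28744253e-01 -1.10909006e-03]
 [ 3.00374478e-04 -1.31407941e-03 -9.99999091e-01]] 0.08564382336417309
```

View pics/top0.png

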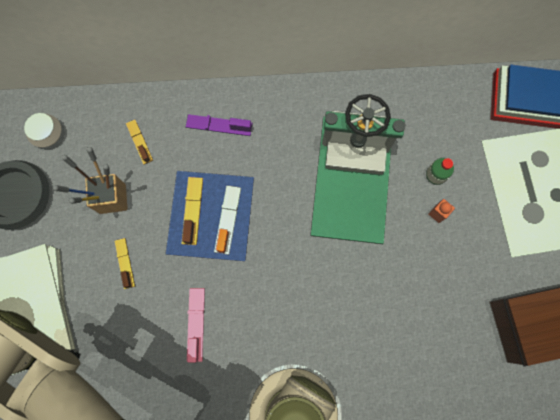

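View pics/side0.png

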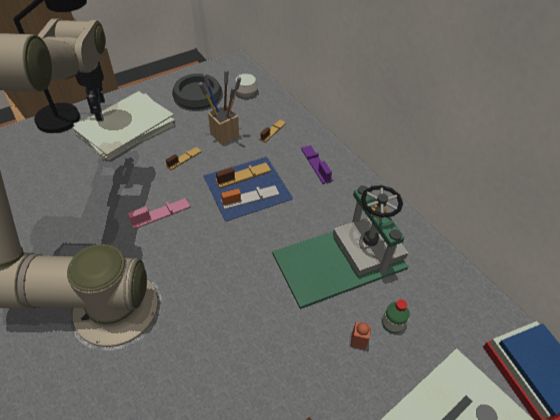

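The thick candidates are three gold blades in the top image. They are at (192,210) on the mat, (139,142) and (124,263). Only the mat one has the 190 mm length; the others are about half that size. The thin one is the silver-white blade at (229,220), while the purple (219,125) and pink (196,325) ones are decoys. Next I'll measure and make an enlarged crop.

```bash
cat > m1.py <<'E'
from h import *
import pickle
D=pickle.load(open('d0.pkl','rb')); d=D['top']; im=d['img']
hsv=cv2.cvtColor(im,cv2.COLOR_RGB2HSV)
C=cloud(d)
def rect(mask,z,name):
    mask=cv2.morphologyEx(mask.astype(np.uint8),cv2.MORPH_OPEN,np.ones((2,2)))
    cs,_=cv2.findContours(mask,cv2.RETR_EXTERNAL,cv2.CHAIN_APPROX_NONE)
    c=max(cs,key=cv2.contourArea)
    w=np.array([ray(d,*p[0],z)[:2] for p in c],np.float32)
    r=cv2.minAreaRect(w); print(name,'c',np.round(r[0],4),'size',np.round(r[1],4),'ang',round(r[2],2)); return r
H,S,V=[hsv[...,i].astype(int) for i in range(3)]
U,W=np.meshgrid(np.arange(560),np.arange(420))
box=lambda a,b,c,e:(U>=a)&(U<=b)&(W>=c)&(W<=e)
for p in[(192,195),(188,232),(229,205),(222,241),(180,180),(340,215),(355,160),(443,163),(442,210)]:
    print(p,hsv[p[1],p[0]],np.round(C[p[1],p[0]],4))
onmat=box(165,256,168,262)
rect(onmat&(H>100)&(H<125)&(S>100)|(onmat&box(177,243,175,255)),.004,'mat')
rect(onmat&(H>18)&(H<32)&(S>110)&(V>110),.014,'gold')
rect(onmat&(H<18)&(S>90)&box(175,205,215,250),.056,'woodgrip')
rect(onmat&(S<50)&(V>150),.010,'silver')
rect(onmat&(H<16)&(S>130)&box(210,235,225,255)&(V>120),.052,'orangegrip')
rect(box(305,395,174,248)&(H>60)&(H<90)&(S>80),.015,'apron')
pl=box(320,395,130,180)&(S<60)&(V>120)&(C[...,2]>.03)&(C[...,2]<.075); print('platen z',np.percentile(C[pl][:,2],[5,50,95]),pl.sum())
rect(pl,.054,'platen')
for a in [(118,150,115,168),(110,135,235,290)]: rect(box(*a)&(H>15)&(H<32)&(S>110)&(V>100),.014,'small')
save(cv2.resize(im[110:300,110:260],None,fx=3,fy=3,interpolation=2),'crop0.png')
E
python3 m1.py
```

```text
(192, 195) [ 25 155 215] [0.5875 0.2463 0.015 ]
(188, 232) [ 12 144 110] [0.4758 0.2518 0.0571]
(229, 205) [ 54  17 227] [0.5545 0.1453 0.0089]
(222, 241) [ 17 190 215] [0.4472 0.1631 0.053 ]
(180, 180) [109 117 131] [0.6361 0.2811 0.0035]
(340, 215) [ 71 110 146] [ 0.5072 -0.1589  0.0141]
(355, 160) [ 36  30 212] [ 0.6488 -0.2069  0.0573]
(443, 163) [  2 195 192] [ 0.6105 -0.4275  0.109 ]
(442, 210) [  8 157 138] [ 0.4912 -0.4184  0.0805]
mat c [0.5293 0.1964] size [0.2164 0.2394] ang 82.29
gold c [0.542  0.2448] size [0.0406 0.188 ] ang 83.26
woodgrip c [0.4748 0.252 ] size [0.0211 0.0565] ang 86.67
silver c [0.5125 0.1491] size [0.0426 0.1885] ang 78.03
orangegrip c [0.4703 0.1638] size [0.0058 0.0148] ang 74.27
apron c [ 0.533  -0.1908] size [0.1974 0.1969] ang 80.0
platen z [0.05180609 0.05667034 0.06139952] 1308
platen c [ 0.6563 -0.2128] size [0.1602 0.0679] ang 80.02
small c [0.7514 0.3915] size [0.1351 0.029 ] ang 21.98
small c [0.4065 0.4306] size [0.1342 0.0301] ang 11.78
```

View pics/crop0.png

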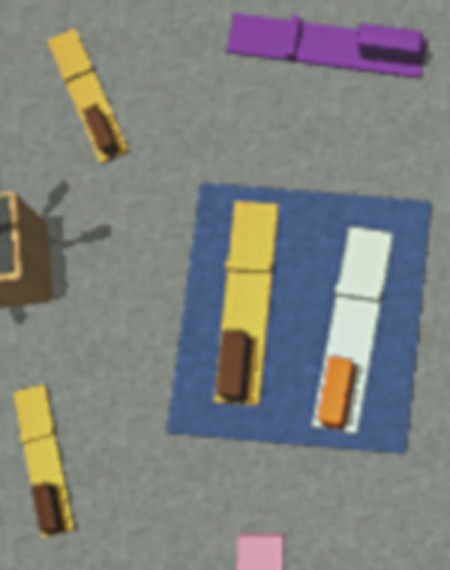

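The crop confirms it. The mat's gold blade is full size (188 x 41 mm, against 135 x 30 mm for the two other gold ones), and the silver blade with the orange grip is beside it. Next, plan the approach.

```bash
cat > go.py <<'E'
import sys; from h import *
# usage: go.py x y z yaw(of tool y, deg) -> shift in tool axes, turn
x,y,z,a=map(float,sys.argv[1:5]); s=env.observe(); R=np.array(s['tool_rot'])
cur=np.degrees(np.arctan2(R[1,1],R[0,1]))
print('shift',np.round(R.T@(np.array([x,y,z])-s['position']),4),'turn',round(-((a-cur+90)%180-90),2),'t',s['time_s'],'F',np.round(s['ft_force'],1),'grip',s['grip_width'],'q',np.round(s['q'],0))
E
python3 go.py .477 .2525 .13 83.3; python3 go.py .477 .2525 .019 83.3
```

```text
shift [-0.3495 -0.1383  0.1008] turn -15.06 t 0.1 F [-0.5 -0.4 -0.1] grip 0.08564382336417309 q [ 56.  22.  74.   0.  84. -12.]
shift [-0.3495 -0.1381  0.2118] turn -15.06 t 0.1 F [-0.5 -0.4 -0.1] grip 0.08564382336417309 q [ 56.  22.  74.   0.  84. -12.]
```

Request:
drive_tool --series '[[[-0.35,-0.138,0.1],-15,0.06],[[-0.35,-0.138,0.1],-15,0.06],[[-0.35,-0.138,0.1],-15,0.06],[[-0.35,-0.138,0.1],-15,0.06],[[-0.35,-0.138,0.1],-15,0.06],[[-0.35,-0.138,0.1],-15,0.06],[[-0.35,-0.138,0.1],-15,0.06],[[-0.35,-0.138,0.1],-15,0.06],[[-0.35,-0.138,0.1],-15,0.06],[[-0.35,-0.138,0.1],-15,0.06],[[-0.35,-0.138,0.1],-15,0.06],[[-0.35,-0.138,0.1],-15,0.06]]' --newtons 40

```text
time_s: 1.3
position: [0.4771, 0.2538, 0.1317]
tool_rot: [[-0.993, 0.116, 0.0], [0.116, 0.993, 0.0], [-0.0, 0.0, -1.0]]
ft_force: [0.1, -0.5, -0.3]
grip_width: 0.0599
gripper_force: 0.0
```

```bash
python3 - <<'E'
from h import *
d=cap('wrist'); save(d['img'],'w1.png'); C=cloud(d)
hsv=cv2.cvtColor(d['img'],cv2.COLOR_RGB2HSV); H,S,V=[hsv[...,i].astype(int) for i in range(3)]
m=(H<20)&(S>80)&(C[...,2]>.045)&(C[...,2]<.065)&(d['depth']>0)&(np.hypot(C[...,0]-.477,C[...,1]-.252)<.06)
r=cv2.minAreaRect(C[m][:,:2].astype(np.float32)); print('grip',r,np.median(C[m],0))
E
python3 go.py .477 .2525 .019 83.3
```

```text
grip ((0.48205041885375977, 0.25395146012306213), (0.021871233358979225, 0.05935053527355194), 82.8190689086914) [0.47941006 0.25403003 0.0558818 ]
shift [ 0.     -0.0013  0.1127] turn 0.04 t 1.35 F [ 0.8 -0.3 -0.1] grip 0.060062353529990294 q [ 15.  26.  85.   0.  69. -68.]
```

View pics/w1.png

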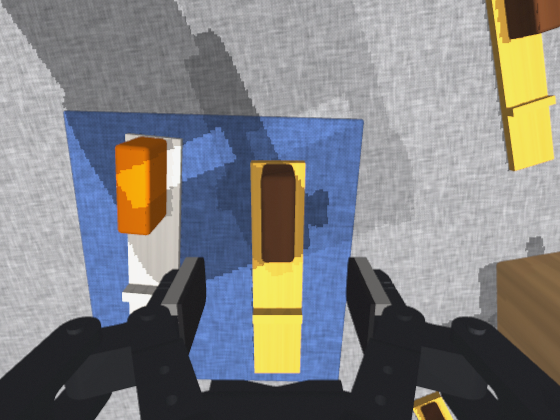

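The wrist view shows the brown grip block at (278,215), centred between the open fingers. I'll go down and close.

Request:
drive_tool --series '[[[-0.003,0,0.04],0,0.06],[[-0.003,0,0.08],0,0.06],[[-0.003,0,0.1],0,0.06],[[-0.003,0,0.112],0,0.06],[[-0.003,0,0.112],0,0.06],[[-0.003,0,0.112],0,0.06],[[-0.003,0,0.112],0,0.01],[[-0.003,0,0.112],0,0.01],[[-0.003,0,0.112],0,0.01],[[-0.003,0,0.112],0,0.01],[[-0.003,0,0.112],0,0.01],[[-0.003,0,0.112],0,0.01],[[-0.003,0,0.112],0,0.01],[[-0.003,0,0.112],0,0.01]]' --newtons 60

```text
time_s: 2.75
position: [0.4813, 0.2527, 0.0203]
tool_rot: [[-0.993, 0.118, 0.002], [0.118, 0.993, 0.001], [-0.002, 0.001, -1.0]]
ft_force: [-0.4, 0.8, 6.5]
grip_width: 0.0216
gripper_force: 60.0
```

```bash
python3 go.py .480 .254 .12 80; python3 go.py .42 -.17 .12 80
```

```text
shift [ 0.0012  0.0012 -0.0997] turn 3.24 t 2.75 F [-0.4  0.8  6.5] grip 0.02156338433841075 q [ 15.  35.  91.   0.  53. -68.]
shift [ 0.0109 -0.4269 -0.1001] turn 3.24 t 2.75 F [-0.4  0.8  6.5] grip 0.02156338433841075 q [ 15.  35.  91.   0.  53. -68.]
```

Request:
drive_tool --series '[[[0,0,0],0,0.01],[[0,0,-0.03],0,0.01],[[0,0,-0.06],0,0.01],[[0.003,-0.04,-0.09],3,0.01],[[0.005,-0.08,-0.1],3,0.01],[[0.006,-0.12,-0.1],3,0.01],[[0.007,-0.16,-0.1],3,0.01],[[0.008,-0.2,-0.1],3,0.01],[[0.009,-0.24,-0.1],3,0.01],[[0.01,-0.28,-0.1],3,0.01],[[0.01,-0.32,-0.1],3,0.01],[[0.01,-0.36,-0.1],3,0.01],[[0.01,-0.4,-0.1],3,0.01],[[0.011,-0.42,-0.1],3,0.01],[[0.011,-0.426,-0.1],3,0.01],[[0.011,-0.426,-0.1],3,0.01],[[0.011,-0.426,-0.1],3,0.01]]' --newtons 90

```text
time_s: 4.45
position: [0.4196, -0.1682, 0.1192]
tool_rot: [[-0.986, 0.169, -0.001], [0.169, 0.986, 0.001], [0.001, 0.001, -1.0]]
ft_force: [-0.8, 0.2, -1.5]
grip_width: 0.0209
gripper_force: 89.0
```

```bash
cat > m2.py <<'E'
from h import *
import sys
d=cap('wrist'); save(d['img'],sys.argv[1]); C=cloud(d); ok=d['depth']>0
hsv=cv2.cvtColor(d['img'],cv2.COLOR_RGB2HSV); H,S,V=[hsv[...,i].astype(int) for i in range(3)]
t=cap('top'); Ct=cloud(t); ht=cv2.cvtColor(t['img'],cv2.COLOR_RGB2HSV).astype(int); save(t['img'],'t_'+sys.argv[1])
m=(ht[...,0]>18)&(ht[...,0]<32)&(ht[...,1]>110)&(ht[...,2]>100)&(Ct[...,1]<.0)&(Ct[...,0]>.3)
if m.sum()>20:
    P=Ct[m]; print('gold top',m.sum(),np.round(P.mean(0),4),'z range',np.percentile(P[:,2],[5,50,95]))
    A=np.c_[P[:,:2],np.ones(len(P))]; k=np.linalg.lstsq(A,P[:,2],rcond=None)[0]; print('slope',k)
    print(cv2.minAreaRect(P[:,:2].astype(np.float32)))
E
python3 m2.py w2.png; python3 go.py .421 -.171 .0313 80
```

```text
gold top 208 [ 0.6045 -0.1972  0.1508] z range [0.10730678 0.11365072 0.20108622]
slope [0.41047885 0.82084282 0.06461675]
((0.5562047958374023, -0.29555606842041016), (0.26875409483909607, 0.24963079392910004), 72.9227294921875)
shift [-0.0018 -0.0027  0.088 ] turn 0.32 t 4.55 F [-0.   0.1 -1.8] grip 0.02100793146622526 q [ -37.   19.   99.    0.   61. -117.]
```

View pics/w2.png

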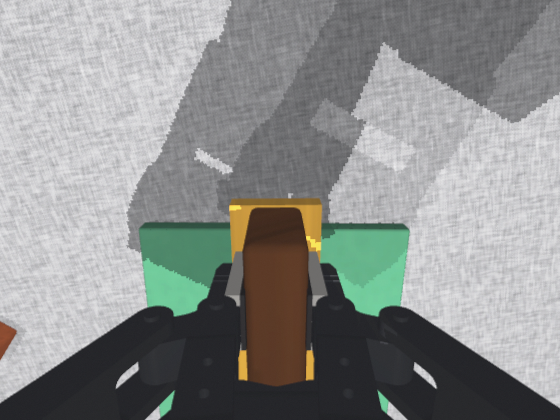

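The wrist view shows the blade held in line with the green apron (front edge 145–408 px, centred on the block at column 276). I'll lower it onto the bed.

Request:
drive_tool --series '[[[-0.002,-0.0025,0.03],0.3,0.01],[[-0.002,-0.0025,0.06],0.3,0.01],[[-0.002,-0.0025,0.075],0.3,0.01],[[-0.002,-0.0025,0.08],0.3,0.01],[[-0.002,-0.0025,0.083],0.3,0.01],[[-0.002,-0.0025,0.085],0.3,0.01],[[-0.002,-0.0025,0.086],0.3,0.01],[[-0.002,-0.0025,0.087],0.3,0.01],[[-0.002,-0.0025,0.087],0.3,0.01]]'

```text
time_s: 5.45
position: [0.4213, -0.1721, 0.0326]
tool_rot: [[-0.985, 0.175, 0.0], [0.175, 0.985, -0.0], [-0.0, -0.0, -1.0]]
ft_force: [0.2, -0.2, -2.1]
grip_width: 0.0207
gripper_force: 88.9
```

```bash
cat > m3.py <<'E'
from h import *
import sys
col=sys.argv[1]; out=sys.argv[2]
t=cap('top'); im=t['img']; h=cv2.cvtColor(im,cv2.COLOR_RGB2HSV).astype(int); Ct=cloud(t)
H,S,V=h[...,0],h[...,1],h[...,2]; reg=np.zeros(H.shape,bool); reg[140:300,300:400]=1
zt=.025 if col=='gold' else .021
m=reg&((H>18)&(H<32)&(S>110)&(V>90) if col=='gold' else (S<45)&(V>140)&(Ct[...,2]<.045))
save(cv2.resize(im[130:290,280:420],None,fx=4,fy=4,interpolation=2),out)
M=np.array([.623,-.207]); e=np.array([np.cos(np.radians(-10)),np.sin(np.radians(-10))]); n=np.array([-e[1],e[0]])
v,u=np.nonzero(m); P=np.array([ray(t,a,b,zt)[:2] for a,b in zip(u,v)])-M
if len(P): print('along',np.percentile(P@e,[0,2,50,98,100]).round(4),'across',np.percentile(P@n,[0,5,50,95,100]).round(4),'N',len(P)); print(cv2.minAreaRect((P).astype(np.float32)))
print('z',np.percentile(Ct[m][:,2],[5,50,95]))
s=env.observe(); p=np.array(s['position'][:2])-M; print('TCP along',p@e,'across',p@n,'z',s['position'][2],'F',np.round(s['ft_force'],2),'T',np.round(s['wrist_torque'],2),s['time_s'],s['tool_rot'][0][1])
E
python3 m3.py gold c3.png
```

```text
along [-0.0835 -0.0813 -0.0606 -0.0464 -0.0458] across [-0.018  -0.0163  0.0014  0.0206  0.022 ] N 155
((-0.06321698427200317, 0.013172309845685959), (0.03967094421386719, 0.03740027919411659), 79.09749603271484)
z [0.01973314 0.02518286 0.03171288]
TCP along -0.20465619204925278 across -0.0006579889026712449 z 0.03256192615412774 F [-0.42  0.19 -2.64] T [ 0.04  0.1  -0.01] 5.5 0.1747482738294535
```

View pics/c3.png

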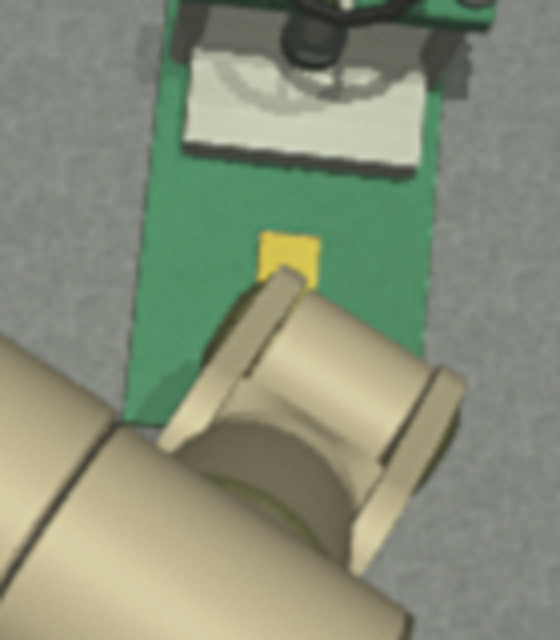

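The top crop shows the nose (290,235 in the crop) centred and square, about 45 mm short of the platen. I'll settle it and slide up.

Request:
drive_tool --series '[[[0,0,0.001],0,0.01],[[0,0,0.0015],0,0.01],[[0,0,0.0015],0,0.01]]'

```text
time_s: 5.8
position: [0.4213, -0.1721, 0.0313]
tool_rot: [[-0.985, 0.175, 0.001], [0.175, 0.985, -0.0], [-0.001, -0.0, -1.0]]
ft_force: [-1.6, 1.3, 4.5]
grip_width: 0.0211
gripper_force: 90.3
```

Request:
drive_tool --series '[[[-0.008,0,0],0,0.01],[[-0.016,0,0],0,0.01],[[-0.024,0,0],0,0.01],[[-0.03,0,0],0,0.01],[[-0.034,0,0],0,0.01],[[-0.036,0,0],0,0.01],[[-0.037,0,0],0,0.01],[[-0.038,0,0],0,0.01],[[-0.038,0,0],0,0.01]]'

```text
time_s: 6.7
position: [0.4587, -0.1787, 0.0314]
tool_rot: [[-0.985, 0.175, 0.0], [0.175, 0.985, -0.0], [-0.0, -0.0, -1.0]]
ft_force: [-3.8, 0.9, 7.3]
grip_width: 0.0212
gripper_force: 90.3
```

Request:
drive_tool --series '[[[-0.0005,0,0],0,0.01],[[-0.001,0,0],0,0.01],[[-0.0015,0,0],0,0.01],[[-0.002,0,0],0,0.01],[[-0.0025,0,0],0,0.01],[[-0.003,0,0],0,0.01],[[-0.0035,0,0],0,0.01],[[-0.004,0,0],0,0.01]]'

```text
time_s: 7.5
position: [0.4624, -0.1794, 0.0314]
tool_rot: [[-0.985, 0.175, -0.0], [0.175, 0.985, -0.0], [0.0, -0.0, -1.0]]
ft_force: [-5.0, 0.3, 7.0]
grip_width: 0.0207
gripper_force: 90.3
```

Request:
drive_tool --series '[[[-0.0005,0,0],0,0.01],[[-0.001,0,0],0,0.01],[[-0.0015,0,0],0,0.01],[[-0.002,0,0],0,0.01]]'

```text
time_s: 7.9
position: [0.4644, -0.1797, 0.0314]
tool_rot: [[-0.985, 0.175, -0.0], [0.175, 0.985, -0.0], [0.0, -0.0, -1.0]]
ft_force: [-5.5, 0.2, 6.2]
grip_width: 0.0206
gripper_force: 90.3
```

Request:
drive_tool --series '[[[-0.0005,0,0],0,0.01],[[-0.001,0,0],0,0.01],[[-0.0015,0,0],0,0.01],[[-0.002,0,0],0,0.01]]'

```text
time_s: 8.3
position: [0.4664, -0.1801, 0.0314]
tool_rot: [[-0.985, 0.175, -0.0], [0.175, 0.985, -0.0], [0.0, -0.0, -1.0]]
ft_force: [-5.0, 0.5, 6.7]
grip_width: 0.0209
gripper_force: 90.3
```

Request:
drive_tool --series '[[[-0.0005,0,0],0,0.01],[[-0.001,0,0],0,0.01],[[-0.0015,0,0],0,0.01],[[-0.002,0,0],0,0.01]]'

```text
time_s: 8.7
position: [0.4684, -0.1804, 0.0314]
tool_rot: [[-0.985, 0.175, -0.0], [0.175, 0.985, -0.0], [0.0, -0.0, -1.0]]
ft_force: [-4.3, 0.6, 6.2]
grip_width: 0.0209
gripper_force: 90.3
```

Request:
drive_tool --series '[[[-0.0005,0,0],0,0.01],[[-0.001,0,0],0,0.01],[[-0.0015,0,0],0,0.01],[[-0.002,0,0],0,0.01]]'

```text
time_s: 9.1
position: [0.4703, -0.1808, 0.0313]
tool_rot: [[-0.985, 0.175, -0.0], [0.175, 0.985, -0.0], [0.0, -0.0, -1.0]]
ft_force: [-4.3, 1.3, 6.0]
grip_width: 0.0209
gripper_force: 90.3
```

Request:
drive_tool --series '[[[-0.0005,0,0],0,0.01],[[-0.001,0,0],0,0.01],[[-0.0015,0,0],0,0.01],[[-0.002,0,0],0,0.01]]'

```text
time_s: 9.5
position: [0.4723, -0.1811, 0.0314]
tool_rot: [[-0.985, 0.175, -0.0], [0.175, 0.985, -0.0], [0.0, -0.0, -1.0]]
ft_force: [-4.6, 0.6, 6.2]
grip_width: 0.0208
gripper_force: 90.3
```

Request:
drive_tool --series '[[[-0.0005,0,0],0,0.01],[[-0.001,0,0],0,0.01],[[-0.0015,0,0],0,0.01],[[-0.002,0,0],0,0.01]]'

```text
time_s: 9.9
position: [0.4743, -0.1815, 0.0314]
tool_rot: [[-0.985, 0.175, -0.0], [0.175, 0.985, -0.0], [0.0, -0.0, -1.0]]
ft_force: [-4.8, 1.4, 6.9]
grip_width: 0.0211
gripper_force: 90.3
```

Request:
drive_tool --series '[[[-0.0005,0,0],0,0.01],[[-0.001,0,0],0,0.01],[[-0.0015,0,0],0,0.01],[[-0.002,0,0],0,0.01]]'

```text
time_s: 10.3
position: [0.4762, -0.1818, 0.0314]
tool_rot: [[-0.985, 0.175, -0.0], [0.175, 0.985, -0.0], [0.0, -0.0, -1.0]]
ft_force: [-4.6, 0.6, 6.7]
grip_width: 0.021
gripper_force: 90.3
```

Request:
drive_tool --series '[[[-0.0005,0,0],0,0.01],[[-0.001,0,0],0,0.01],[[-0.0015,0,0],0,0.01],[[-0.002,0,0],0,0.01],[[-0.003,0,0],0,0.01],[[-0.004,0,0],0,0.01]]'

```text
time_s: 10.9
position: [0.4802, -0.1825, 0.0314]
tool_rot: [[-0.985, 0.175, -0.0], [0.175, 0.985, -0.0], [0.0, -0.0, -1.0]]
ft_force: [-4.7, 1.2, 7.0]
grip_width: 0.0211
gripper_force: 90.3
```

```bash
python3 m3.py gold c4.png
```

```text
along [-0.0093 -0.009  -0.0006  0.0051  0.0051] across [-0.0166 -0.0161 -0.0076  0.02    0.0205] N 37
((-0.0016961595974862576, 0.0022782236337661743), (0.03706230968236923, 0.014399821870028973), 79.991455078125)
z [0.01741367 0.0251044  0.30851342]
TCP along -0.14470444028310525 across -0.0007211784254458621 z 0.031364030949019614 F [-3.46  1.33  6.34] T [0.14 0.44 0.02] 10.95 0.17468172588858435
```

The visible gold now stops at the platen edge although the nose is about 10 mm past it, and there's no rise in resistance. The thick blade enters, so I'll push it home.

Request:
drive_tool --series '[[[-0.003,0,0],0,0.01],[[-0.006,0,0],0,0.01],[[-0.009,0,0],0,0.01],[[-0.012,0,0],0,0.01],[[-0.015,0,0],0,0.01],[[-0.018,0,0],0,0.01]]'

```text
time_s: 11.55
position: [0.498, -0.1857, 0.0314]
tool_rot: [[-0.985, 0.175, -0.0], [0.175, 0.985, -0.0], [0.0, -0.0, -1.0]]
ft_force: [-4.2, 0.0, 6.1]
grip_width: 0.0211
gripper_force: 90.5
```

Request:
drive_tool --series '[[[-0.003,0,0],0,0.01],[[-0.006,0,0],0,0.01],[[-0.009,0,0],0,0.01],[[-0.012,0,0],0,0.01],[[-0.015,0,0],0,0.01],[[-0.018,0,0],0,0.01]]'

```text
time_s: 12.15
position: [0.5158, -0.1888, 0.0314]
tool_rot: [[-0.985, 0.175, -0.0], [0.175, 0.985, -0.0], [0.0, -0.0, -1.0]]
ft_force: [-4.3, -0.1, 6.0]
grip_width: 0.0211
gripper_force: 90.5
```

Request:
drive_tool --series '[[[-0.001,0,0],0,0.01],[[-0.002,0,0],0,0.01],[[-0.003,0,0],0,0.01],[[-0.004,0,0],0,0.01]]'

```text
time_s: 12.55
position: [0.5196, -0.1895, 0.0314]
tool_rot: [[-0.985, 0.175, -0.0], [0.175, 0.985, -0.0], [0.0, -0.0, -1.0]]
ft_force: [-4.3, 1.1, 6.2]
grip_width: 0.021
gripper_force: 90.2
```

```bash
python3 m3.py gold c5.png
```

```text
Traceback (most recent call last):
  File "m3.py", line 10, in <module>
    v,u=np.nonzero(m); P=np.array([ray(t,a,b,zt)[:2] for a,b in zip(u,v)])-M
                         ~~~~~~~~~~~~~~~~~~~~~~~~~~~~~~~~~~~~~~~~~~~~~~~~~^~
ValueError: operands could not be broadcast together with shapes (0,) (2,)
```

Request:
drive_tool --series '[[[-0.0005,0,0],0,0.01],[[-0.001,0,0],0,0.01],[[-0.0015,0,0],0,0.01],[[-0.002,0,0],0,0.01]]'

```text
time_s: 13.0
position: [0.5216, -0.1899, 0.0314]
tool_rot: [[-0.985, 0.175, -0.0], [0.175, 0.985, -0.0], [0.0, -0.0, -1.0]]
ft_force: [-3.5, 1.4, 5.3]
grip_width: 0.0211
gripper_force: 90.2
```

Request:
drive_tool --series '[[[-0.0005,0,0],0,0.01],[[-0.001,0,0],0,0.01],[[-0.0015,0,0],0,0.01]]'

```text
time_s: 13.3
position: [0.5231, -0.1901, 0.0314]
tool_rot: [[-0.985, 0.175, -0.0], [0.175, 0.985, -0.0], [0.0, -0.0, -1.0]]
ft_force: [-4.0, 1.2, 5.3]
grip_width: 0.021
gripper_force: 90.2
```

Request:
drive_tool --series '[[[-0.0005,0,0],0,0.01],[[-0.001,0,0],0,0.01]]'

```text
time_s: 13.5
position: [0.5241, -0.1903, 0.0314]
tool_rot: [[-0.985, 0.175, -0.0], [0.175, 0.985, -0.0], [0.0, -0.0, -1.0]]
ft_force: [-5.1, 0.8, 5.9]
grip_width: 0.0211
gripper_force: 90.2
```

Request:
drive_tool --series '[[[-0.0005,0,0],0,0.01],[[-0.001,0,0],0,0.01]]'

```text
time_s: 13.7
position: [0.5251, -0.1905, 0.0314]
tool_rot: [[-0.985, 0.175, 0.0], [0.175, 0.985, -0.0], [-0.0, -0.0, -1.0]]
ft_force: [-4.2, -0.4, 5.8]
grip_width: 0.0206
gripper_force: 90.2
```

Request:
drive_tool --series '[[[-0.0005,0,0],0,0.01],[[-0.001,0,0],0,0.01]]'

```text
time_s: 13.9
position: [0.526, -0.1907, 0.0314]
tool_rot: [[-0.985, 0.175, -0.0], [0.175, 0.985, -0.0], [0.0, -0.0, -1.0]]
ft_force: [-3.5, 0.8, 5.4]
grip_width: 0.0211
gripper_force: 90.2
```

Request:
drive_tool --series '[[[-0.0005,0,0],0,0.01],[[-0.001,0,0],0,0.01]]'

```text
time_s: 14.1
position: [0.527, -0.1909, 0.0314]
tool_rot: [[-0.985, 0.175, -0.0], [0.175, 0.985, -0.0], [0.0, -0.0, -1.0]]
ft_force: [-3.8, -0.2, 5.3]
grip_width: 0.0208
gripper_force: 90.2
```

Request:
drive_tool --series '[[[-0.0005,0,0],0,0.01]]'

```text
time_s: 14.2
position: [0.5274, -0.1909, 0.0313]
tool_rot: [[-0.985, 0.175, -0.0], [0.175, 0.985, -0.0], [0.0, -0.0, -1.0]]
ft_force: [-6.5, 1.4, 7.8]
grip_width: 0.021
gripper_force: 90.3
```

Request:
drive_tool --series '[[[-0.0005,0,0],0,0.01]]'

```text
time_s: 14.3
position: [0.5274, -0.1909, 0.0314]
tool_rot: [[-0.985, 0.175, -0.001], [0.175, 0.985, 0.0], [0.001, -0.0, -1.0]]
ft_force: [-9.2, 0.4, 8.5]
grip_width: 0.0206
gripper_force: 90.5
```

Request:
drive_tool --series '[[[-0.0005,0,0],0,0.01],[[-0.0005,0,0],0,0.01]]'

```text
time_s: 14.5
position: [0.5275, -0.1909, 0.0314]
tool_rot: [[-0.985, 0.175, -0.002], [0.175, 0.985, 0.0], [0.002, -0.0, -1.0]]
ft_force: [-10.2, 0.9, 9.0]
grip_width: 0.0206
gripper_force: 90.7
```

The arm has stopped at x = 0.5275 while the force rises, so the shoulder is against the platen. I'll ease off, open and retreat upward.

Request:
drive_tool --series '[[[0.001,0,-0.0005],0,0.01],[[0.001,0,-0.0005],0,0.01],[[0.001,0,-0.0005],0,0.05],[[0.001,0,-0.0005],0,0.05],[[0.001,0,-0.0005],0,0.05],[[0.001,0,-0.0005],0,0.05],[[0.001,0,-0.0005],0,0.05],[[0.001,0,-0.02],0,0.05],[[0.001,0,-0.05],0,0.05],[[0.001,0,-0.09],0,0.05],[[0.04,0,-0.13],0,0.05],[[0.08,0,-0.15],0,0.05],[[0.12,0.04,-0.15],0,0.05],[[0.12,0.09,-0.15],0,0.05],[[0.12,0.14,-0.15],0,0.05],[[0.12,0.19,-0.15],0,0.05],[[0.12,0.19,-0.15],0,0.05]]'

```text
time_s: 16.2
position: [0.4434, 0.0213, 0.1811]
tool_rot: [[-0.986, 0.169, 0.001], [0.169, 0.986, 0.001], [-0.0, 0.001, -1.0]]
ft_force: [-0.3, -0.6, -0.7]
grip_width: 0.0498
gripper_force: 0.0
```

```bash
python3 m3.py gold c6.png; python3 - <<'E'
from h import *
t=cap('top'); im=t['img']; C=cloud(t); h=cv2.cvtColor(im,cv2.COLOR_RGB2HSV).astype(int)
save(im,'t6.png')
reg=np.zeros(im.shape[:2],bool); reg[168:262,165:256]=1
m=reg&(h[...,1]<50)&(h[...,2]>150); P=np.array([ray(t,u,v,.01)[:2] for v,u in zip(*np.nonzero(m))],np.float32)
print('silver',cv2.minAreaRect(P))
s=cap('side'); save(cv2.resize(s['img'][150:360,260:420],None,fx=2.8,fy=2.8,interpolation=2),'s6.png')
E
```

```text
along [-0.1288 -0.1263 -0.0437  0.0051  0.0071] across [-0.0211 -0.0173  0.0042  0.0199  0.0214] N 516
((-0.059862472116947174, 0.011904139071702957), (0.04202650114893913, 0.1361207365989685), 78.74085235595703)
z [0.01892016 0.0249625  0.06341514]
TCP along -0.21608712163821314 across 0.1921322844178577 z 0.1809521345374212 F [-0.44 -0.44 -0.83] T [-0.01 -0.   -0.01] 16.25 0.16995979838194428
silver ((0.5109221935272217, 0.12080496549606323), (0.10474506765604019, 0.20605157315731049), 78.29073333740234)
```

View pics/c6.png

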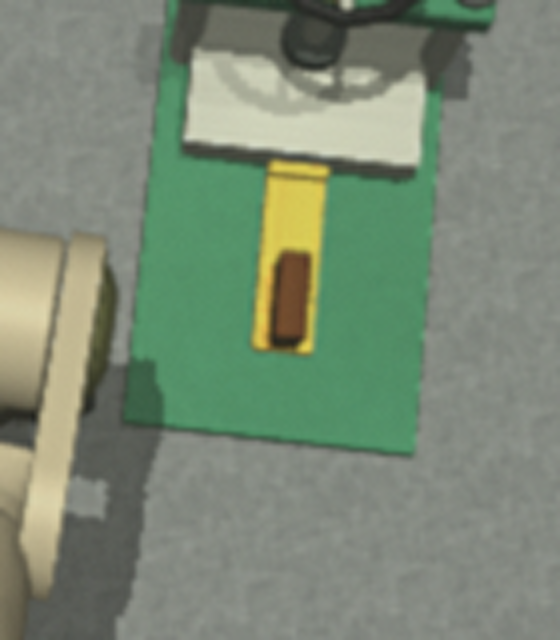

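View pics/s6.png

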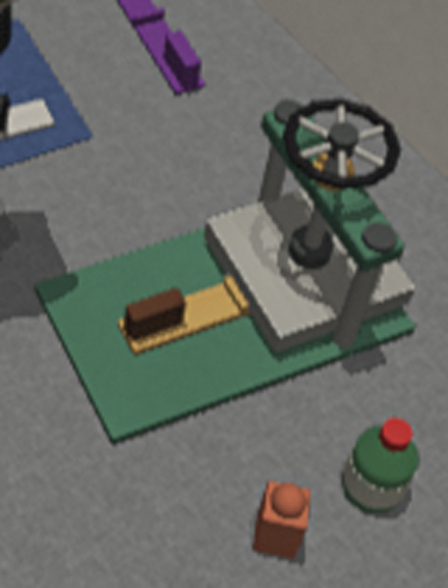

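The views show the thick blade flat and straight, with its shoulder against the platen. Its tail is 129 mm in front of the edge, so the nose is about 60 mm in. The bystanders are upright and the thin blade is still on the mat.

```bash
python3 -c "
from rig import env
print(env.close_job())"
```

```text
the job is handed in; nothing more can be done
None
```

The thick brass blade fits: it is fully home under the platen with its shoulder against it, the thin silver blade was never moved from the mat, and the job is handed in; no verdict came back.

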